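# Feel a squeegee blade for nicks

## Task

Feel the green blade of the screen-printing squeegee for nicks, as one does before printing: with a light touch, run the fingertips along the top edge of the blade over its whole length, from the end with the red tape to the plain end, then lift clear. The squeegee stays standing in its rest: do not pinch it, lift it or shove it, do not press hard, and leave the bottle, ink tin and tape roll as they are.

Things in the scene. Friction and masses are not known exactly. Their poses are not given: they have to be found in the camera images.
- squeegee: Squeegee, 0.6 kg, standing loose, blade up, in a wooden rest, at any yaw. Its wooden handle is 32 mm thick (x), 260 long (y) and 95 high (z), with red tape round its +y end. The green blade stands 25 mm out of the handle's top along its whole length: its flat top edge is 120 mm above the origin, 132 above the bench. Origin: centre of the handle's underside, z up.
- blade: Green urethane blade, part of the squeegee (same origin and axes): 9.5 mm thick, 260 mm long, square edged, its top edge 120 mm above the origin. Soft rubber: it gives straight down under a fingertip, by about 1 mm at 2.5 N and 1.5 N more for each further mm (8 mm at most), and springs back.
- edge_start (a point): Middle of the thickness of the blade's top edge at the red-taped end, where the feeling begins; (0, 130, 120) mm in the squeegee's frame.
- edge_finish (a point): Middle of the thickness of the blade's top edge at the plain end, where the feeling ends; (0, -130, 120) mm in the squeegee's frame.
- rest: Plywood rest for the squeegee, loose on the bench, 1.6 kg: base board 110 x 292 mm, 12 mm thick, four side blocks 57 mm high from the bench and two end stops 42 mm high, between which the handle stands with 1.5 mm of play at each side and up to 5 mm at each end; origin at the centre of its underside, x and y as the squeegee's.
- solvent_bottle: Black bottle with a thin nozzle, 72 mm across and 190 mm tall, standing loose on the bench to the robot's right; origin at the centre of its underside.
- ink_tin: Round shallow ink tin, 88 mm across and 52 mm high, loose on the bench; origin at the centre of its underside.
- tape_roll: Roll of buff tape lying flat, 96 mm across and 24 mm high with a 76 mm hole, loose on the bench; origin at the centre of its underside.
There are look-alikes about, which are no part of the job. There is more than one size of the ink_tin; the job needs the larger. Several things look just like the tape_roll: the one meant starts farthest from the robot's base.

How it is judged:
By the outcome, as a careful person would: the job done as asked, in the order asked, and still so for the second after the job is handed in, with the robot touching nothing.
It also fails if it takes over 48 s, if anything falls off the work surface, if the arm or the gripper's body presses on something with over 40 N, if the wrist force passes 120 N, or if a joint passes its speed limit or range.

## Robot

A 6-joint arm with a two-finger parallel gripper is mounted at the origin on the work surface. World frame = base frame: x ahead of the robot, y to its left, z up, the work surface at z = 0. Lengths are in m, angles in rad, forces in N, time in s.
With the tool pointing down it reaches from about 0.35 to 0.775 m from the base axis. Payload 5.5 kg.
Tool frame: the origin (TCP) lies on the centre line of the jaws, within the pads' length; the fingertips stand 8 mm ahead of it and the grasp point (between the pads) lies 11 mm behind it; z points along the fingers, y is the direction in which the jaws open and shut (so a half turn about z gives the same grasp; the last joint's range is limited). The gripper opens to 85 mm and grips with 20 to 120 N. Pads are 22 mm wide; open, the fingers measure 114 mm over their backs; the gripper's body (76 mm by 85 mm) begins 54 mm behind the grasp point. The pads swing forward as they close: fully open they stand 13 mm farther back than shut.
Start: joints at [-1.258, 0.313, 0.046, 1.304, 0, 1.431], TCP at [0.252, -0.517, 0.239] pointing down, gripper open.
Joint ranges: [-2.76, 2.76], [-0.86, 1.69], [-1.03, 1.26], [-2.2, 2.34], [-1.47, 1.5], [-3.14, 3.14]. Speed limits (rad/s): [2.57, 2.57, 3.14, 3.14, 3.14, 3.14].

## Interface

Orientations are given as a unit quaternion [w, x, y, z].
In Python, from workcell import env gives the robot as it stands. The module is installed in compiled form; this text tells all that it offers.
- The arm moves only by the tool play_rows, never from a script. Its argument "steps" is a list of rows, each an object with "claw": the closure in counts, from 0 (fully open) to 255 (shut); "dp": the shift along the tool's x, y, z in m, a list of three; "angular": the turn, a rotation vector about the tool's x, y, z in degrees, a list of three. In form: [{"claw": claw, "dp": [dx, dy, dz], "angular": [wx, wy, wz]}, ...]. A call has exactly 8 rows; each row shifts and turns the commanded pose from where the row before left it, along the tool's axes as they then stand; what a row does not reach is not made up. A row lasts 1/12 s, in which the tool goes at most 41.7 mm and 7.16 degrees, less where a joint would pass 70% of its speed; a pose out of reach is approached as far as the arm can. A call is refused whole if a number of a shift passes 0.0417 or a number of a turn 7.16, either way. A call with a gripper value outside its range is refused whole. The fingers move at their own pace and stop on an object; "force" is the grip in N (left out, the last holds). Time passes only in rows, so rows that do not move let the fingers close, or fill a call up. It gives the time, the measured TCP pose, the force and the opening at its end, in the units of the state.
- env.get_state(): the state, without advancing time (a new reading comes with each control period).
- env.read_camera(name): name is "side" or "top" or "wrist"; returns (picture, depth): 420x560x3 uint8, red, green, blue; 420x560 float32, m along the optical axis (not along the pixel's ray), 0 where there is no reading.
- env.calibration(name): a dict with "fx", "fy", "cx", "cy" (pixels), "k1" (the pictures are not rectified: a ray, as slopes to the right and down, at radius r is drawn at 1 + k1 r^2 times it, then the intrinsics apply), "world_from_camera" (4x4, takes a point from camera to world coordinates); the wrist camera has in their place "hand_eye" (4x4, takes a point from camera to tool coordinates, whose origin is the TCP and whose axes are the flange's). Camera axes: x right, y down, z forward; pixel columns grow to the right and rows downward; lengths in m; the calibration is good to about 2 mm. A picture is of the moment at which its call begins: read the wrist's pose just before it. calibration takes no time and is no camera call.
- env.hand_in(): hands the job in, once; it reports no verdict.
The state is a dict: "clock": time; "joint_pos": joint angles; "qvel": joint speeds; "tau": joint torques, N m; "tcp_pos": TCP position; "orientation": TCP orientation; "wrist_force": force on the tool from outside, world axes, zero at the start; "ft_torque": the same for the moment, N m; "finger_gap": finger opening in m.
Only numpy, scipy, OpenCV 4.12 (cv2) and the standard library are available. Lean on these libraries where they do the work, as an engineer would, in place of code of your own. Each camera call takes 0.05 s, during which the arm holds its last target. There are 200 camera calls.

## Working session

There is one attempt and no reset: what is moved stays moved. The work goes in short steps, Python scripts to look and compute and a tool call to move; the robot and the scene stay as the last step left them, time stands still between calls to the robot, and variables do not carry over. Pictures are saved under pics/ and viewed, about 8 in all and at most 12, crops included, and the job is handed in when it is done.

Besides the shell and the picture viewer there is one more tool, called after "Emit:" by a JSON object that holds its "method" and its "body", one argument or row to a line. play_rows: Moves the arm, as the interface text tells. Its arguments: {"type":"object","properties":{"steps":{"type":"array","items":{"type":"object","properties":{"claw":{"type":"number"},"dp":{"type":"array","items":{"type":"number"}},"angular":{"type":"array","items":{"type":"number"}}}}},"force":{"type":"number"}},"required":["steps"]}

```bash
mkdir -p pics; cat > h.py <<'E'
import numpy as np, cv2
from workcell import env
def pts(name,depth,uv,T=None):
    c=env.calibration(name); uv=np.asarray(uv,float).reshape(-1,2)
    K=np.array([[c['fx'],0,c['cx']],[0,c['fy'],c['cy']],[0,0,1]])
    n=cv2.undistortPoints(uv.reshape(-1,1,2),K,np.array([c['k1'],0,0,0,0.])).reshape(-1,2)
    d=depth[uv[:,1].astype(int),uv[:,0].astype(int)]
    p=np.c_[n*d[:,None],d,np.ones(len(d))]
    M=c['world_from_camera'] if T is None else T@c['hand_eye']
    return (p@np.asarray(M).T)[:,:3]
def save(n,im): cv2.imwrite(n,cv2.cvtColor(im,cv2.COLOR_RGB2BGR))
E
python3 - <<'E'
from h import *
for n in ('top','side'):
    im,d=env.read_camera(n); save(f'pics/{n}.png',im); np.savez(f'{n}.npz',im=im,d=d)
    hsv=cv2.cvtColor(im,cv2.COLOR_RGB2HSV)
    m=cv2.inRange(hsv,(40,90,40),(90,255,255)); ys,xs=np.nonzero(m&(d>0)*np.uint8(255))
    p=pts(n,d,np.c_[xs,ys]); print(n,len(p),[xs.min(),xs.max(),ys.min(),ys.max()])
    p=p[abs(p[:,2]-.132)<.012]
    if len(p)>20:
        c,s,a=cv2.minAreaRect((p[:,:2]*1000).astype(np.float32)); print(len(p),c,s,a,p[:,2].mean(),np.median(p,0))
s=env.get_state(); print(s)
E
```

```text
top 369 [np.int64(227), np.int64(321), np.int64(195), np.int64(217)]
310 (555.20849609375, -29.889663696289062) (256.2234191894531, 8.169512748718262) 79.4706802368164 0.13061656069643932 [ 0.55394916 -0.03255606  0.1312054 ]
side 276 [np.int64(200), np.int64(291), np.int64(0), np.int64(318)]
224 (554.2901611328125, -32.45982360839844) (264.9941101074219, 8.83166790008545) 79.32649230957031 0.1314519200041269 [ 0.55112921 -0.04998141  0.13149566]
{'clock': 0.1, 'joint_pos': array([-1.25759684e+00,  3.13944610e-01,  4.51133071e-02,  1.30358118e+00,
        1.49683568e-08,  1.43117935e+00]), 'qvel': array([ 0.00034158, -0.0020858 ,  0.00356763, -0.00037079,  0.00027194,
        0.00079871]), 'tau': array([ 1.61166361e-03, -4.81728637e+01,  2.99242616e+01,  1.28235959e-02,
       -5.63529818e-05, -7.95766312e-06]), 'tcp_pos': array([ 0.25141311, -0.51665184,  0.2384955 ]), 'orientation': array([-8.05036916e-04,  9.74478637e-01,  2.24478802e-01, -7.00386182e-05]), 'wrist_force': array([ 0.34668645,  0.10203353, -0.1957684 ]), 'ft_torque': array([-0.0260304 ,  0.0172199 , -0.00847309]), 'finger_gap': 0.0855263992770221}
```

View pics/top.png

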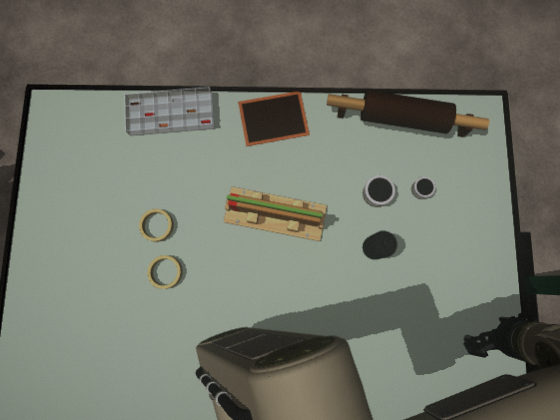

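View pics/side.png

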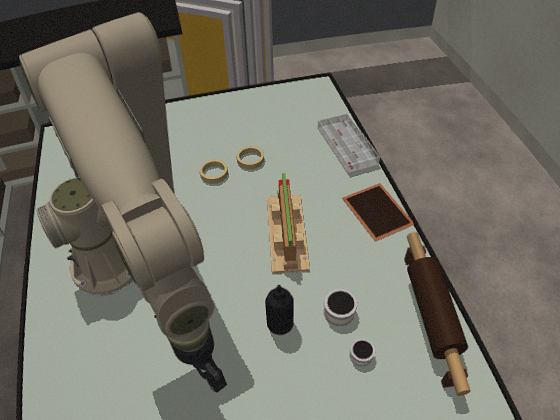

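The top view has the squeegee blade running from (228,196), the red-taped end at +y, to (325,213), the plain end. The larger tin is at (380,190), the small one at (425,188) and the bottle at (380,245). The tape rolls are at (157,225), which is the farther one, and (165,271). I won't touch any of these. The side view agrees on the blade pose to about 2.5 mm, so I'll approach over the blade's middle.

Emit:
{"method": "play_rows", "body": {
  "steps": [
    {"claw": 255,"dp": [0.0303,-0.019,-0.0075],"angular": [0,0,0]},
    {"claw": 255,"dp": [0.0303,-0.019,-0.0075],"angular": [0,0,0]},
    {"claw": 255,"dp": [0.0303,-0.019,-0.0075],"angular": [0,0,0]},
    {"claw": 255,"dp": [0.0303,-0.019,-0.0075],"angular": [0,0,0]},
    {"claw": 255,"dp": [0.0303,-0.019,-0.0075],"angular": [0,0,0]},
    {"claw": 255,"dp": [0.0303,-0.019,-0.0075],"angular": [0,0,0]},
    {"claw": 255,"dp": [0.0303,-0.019,-0.0075],"angular": [0,0,0]},
    {"claw": 255,"dp": [0.0303,-0.019,-0.0075],"angular": [0,0,0]}
  ],
  "force": 20
}}

```text
clock: 0.77
tcp_pos: [0.4034, -0.2726, 0.2994]
orientation: [-0.0, 0.975, 0.224, -0.0]
wrist_force: [0.2, -0.3, -0.2]
finger_gap: 0.0001
```

Emit:
{"method": "play_rows", "body": {
  "steps": [
    {"claw": 255,"dp": [0.0303,-0.019,-0.0075],"angular": [0,0,0]},
    {"claw": 255,"dp": [0.0303,-0.019,-0.0075],"angular": [0,0,0]},
    {"claw": 255,"dp": [0.0303,-0.019,-0.0075],"angular": [0,0,0]},
    {"claw": 255,"dp": [0.0303,-0.019,-0.0075],"angular": [0,0,0]},
    {"claw": 255,"dp": [0.0303,-0.019,-0.0075],"angular": [0,0,0]},
    {"claw": 255,"dp": [0.0303,-0.019,-0.0075],"angular": [0,0,0]},
    {"claw": 255,"dp": [0.0303,-0.019,-0.0075],"angular": [0,0,0]},
    {"claw": 255,"dp": [0.0303,-0.019,-0.0075],"angular": [0,0,0]}
  ]
}}

```text
clock: 1.43
tcp_pos: [0.5549, -0.0298, 0.3593]
orientation: [-0.0, 0.974, 0.225, -0.0]
wrist_force: [0.6, -0.5, -0.5]
finger_gap: 0.0003
```

Emit:
{"method": "play_rows", "body": {
  "steps": [
    {"claw": 255,"dp": [0,0,0],"angular": [0,0,-6.7]},
    {"claw": 255,"dp": [0,0,0],"angular": [0,0,-6.7]},
    {"claw": 255,"dp": [0,0,0],"angular": [0,0,-6.7]},
    {"claw": 255,"dp": [0,0,0],"angular": [0,0,-6.7]},
    {"claw": 255,"dp": [0,0,0],"angular": [0,0,-6.7]},
    {"claw": 255,"dp": [0,0,0],"angular": [0,0,-6.7]},
    {"claw": 255,"dp": [0,0,0],"angular": [0,0,-6.7]},
    {"claw": 255,"dp": [0,0,0],"angular": [0,0,-6.5]}
  ]
}}

```text
clock: 2.1
tcp_pos: [0.5543, -0.0315, 0.3587]
orientation: [-0.0, 0.768, 0.641, -0.0]
wrist_force: [-0.4, 0.4, 0.1]
finger_gap: 0.0001
```

```bash
cat > look.py <<'E'
from h import *
import sys
from scipy.spatial.transform import Rotation as R
def T():
    s=env.get_state(); q=s['orientation']; M=np.eye(4)
    M[:3,:3]=R.from_quat([q[1],q[2],q[3],q[0]]).as_matrix(); M[:3,3]=s['tcp_pos']; return M,s
M,s=T(); im,d=env.read_camera('wrist'); save(f'pics/{sys.argv[1]}.png',im)
hsv=cv2.cvtColor(im,cv2.COLOR_RGB2HSV); m=cv2.inRange(hsv,(40,90,40),(90,255,255))&((d>0)*np.uint8(255))
ys,xs=np.nonzero(m); p=pts('wrist',d,np.c_[xs,ys],M); k=abs(p[:,2]-.132)<.007; p=p[k]
c,sz,a=cv2.minAreaRect((p[:,:2]*1000).astype(np.float32)); print('wrist',len(p),xs[k].min(),xs[k].max(),ys[k].min(),ys[k].max(),c,sz,a,p[:,2].mean())
print('t',s['clock'],'tcp',s['tcp_pos'],'xyaw',np.degrees(np.arctan2(M[1,0],M[0,0])),'z',M[:3,2],'gap',s['finger_gap'],'F',s['wrist_force'],'q',s['joint_pos'])
dr=np.array([np.cos(np.radians(79.4)),np.sin(np.radians(79.4))])
t=(p[:,:2]*1000)@dr; l=(p[:,:2]*1000)@np.array([-dr[1],dr[0]])
print('along pct',np.percentile(t,[0,1,50,99,100]),'lat',np.percentile(l,[2,50,98]),'lat slope',np.polyfit(t,l,1))
E
python3 look.py w1
```

```text
wrist 1060 286 292 68 246 (558.8587036132812, -13.107887268066406) (220.13526916503906, 7.005542278289795) 79.54107666015625 0.13163946526087794
t 2.1 tcp [ 0.55432548 -0.03153439  0.35874316] xyaw 79.67753092089731 z [-1.11209830e-03  1.39439368e-04 -9.99999372e-01] gap 5.823212122051656e-05 F [-0.43588948  0.44191003  0.08948247] q [-2.01370833e-01  2.75264606e-01  2.84214485e-01  1.58086372e+00
 -8.58119694e-05  1.54958665e+00]
along pct [-20.15400636 -16.98849534 100.08412742 198.61781153 199.97730034] lat [-554.85924782 -551.15123607 -548.02650447] lat slope [ 3.72085807e-03 -5.51614946e+02]
```

View pics/w1.png

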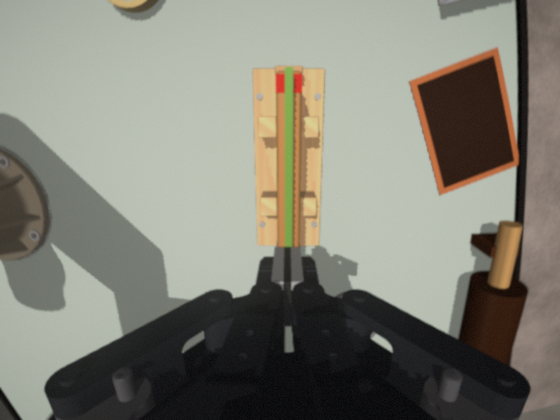

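The wrist view shows the blade as a vertical strip at columns 286–292, with the red end at the top (289,68). The rest of it is hidden by the closed fingers. Tool x already lies along the blade towards the red end. Next I go over the red end and down.

Emit:
{"method": "play_rows", "body": {
  "steps": [
    {"claw": 255,"dp": [0.0163,0.0005,0],"angular": [0,0,0]},
    {"claw": 255,"dp": [0.0163,0,0],"angular": [0,0,0]},
    {"claw": 255,"dp": [0.0163,0,0],"angular": [0,0,0]},
    {"claw": 255,"dp": [0.0163,0,0],"angular": [0,0,0]},
    {"claw": 255,"dp": [0.0163,0,0],"angular": [0,0,0]},
    {"claw": 255,"dp": [0.0163,0,0],"angular": [0,0,0]},
    {"claw": 255,"dp": [0.0163,0,0],"angular": [0,0,0]},
    {"claw": 255,"dp": [0.0165,0,0],"angular": [0,0,0]}
  ]
}}

```text
clock: 2.82
tcp_pos: [0.5791, 0.0974, 0.3588]
orientation: [-0.0, 0.771, 0.637, -0.0]
wrist_force: [-0.8, -0.8, -0.0]
finger_gap: -0.0001
```

Emit:
{"method": "play_rows", "body": {
  "steps": [
    {"claw": 255,"dp": [0,0,0.028],"angular": [0,0,0]},
    {"claw": 255,"dp": [0,0,0.028],"angular": [0,0,0]},
    {"claw": 255,"dp": [0,0,0.028],"angular": [0,0,0]},
    {"claw": 255,"dp": [0,0,0.028],"angular": [0,0,0]},
    {"claw": 255,"dp": [0,0,0.028],"angular": [0,0,0]},
    {"claw": 255,"dp": [0,0,0.028],"angular": [0,0,0]},
    {"claw": 255,"dp": [0,0,0.028],"angular": [0,0,0]},
    {"claw": 255,"dp": [0,0,0],"angular": [0,0,0]}
  ]
}}

```text
clock: 3.48
tcp_pos: [0.575, 0.0964, 0.157]
orientation: [-0.003, 0.77, 0.637, -0.004]
wrist_force: [-1.1, -0.2, 0.5]
finger_gap: -0.0001
```

```bash
python3 - <<'E'
from h import *
im,d=env.read_camera('side'); save('pics/s2.png',cv2.resize(im[130:280,210:360],(600,600),interpolation=cv2.INTER_CUBIC))
s=env.get_state();print(s['clock'],s['tcp_pos'],s['orientation'],s['wrist_force'],s['joint_pos'])
E
```

```text
3.5333 [0.57639203 0.09650034 0.16006437] [-0.00227458  0.77029623  0.63767508 -0.00300671] [0.11373132 0.06158876 0.63146797] [ 2.86204332e-02  3.70778422e-01 -6.81956488e-02  1.13936169e+00
 -1.14703781e-04  1.78724915e+00]
```

View pics/s2.png

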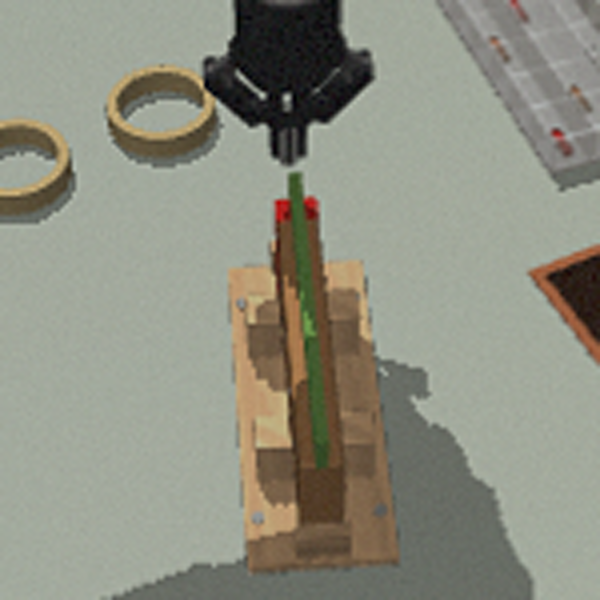

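The crop shows the closed tips at about (290,160), above the taped blade end at (295,175) and clear of everything else. Now I descend slowly.

Emit:
{"method": "play_rows", "body": {
  "steps": [
    {"claw": 255,"dp": [0,0,0.003],"angular": [0,0,0]},
    {"claw": 255,"dp": [0,0,0.003],"angular": [0,0,0]},
    {"claw": 255,"dp": [0,0,0.003],"angular": [0,0,0]},
    {"claw": 255,"dp": [0,0,0.003],"angular": [0,0,0]},
    {"claw": 255,"dp": [0,0,0.003],"angular": [0,0,0]},
    {"claw": 255,"dp": [0,0,0],"angular": [0,0,0]},
    {"claw": 255,"dp": [0,0,0],"angular": [0,0,0]},
    {"claw": 255,"dp": [0,0,0],"angular": [0,0,0]}
  ]
}}

```text
clock: 4.2
tcp_pos: [0.5792, 0.0966, 0.1485]
orientation: [0.0, 0.77, 0.638, 0.0]
wrist_force: [0.5, -0.2, 0.6]
finger_gap: -0.0
```

Emit:
{"method": "play_rows", "body": {
  "steps": [
    {"claw": 255,"dp": [0,0,0.002],"angular": [0,0,0]},
    {"claw": 255,"dp": [0,0,0.002],"angular": [0,0,0]},
    {"claw": 255,"dp": [0,0,0.0015],"angular": [0,0,0]},
    {"claw": 255,"dp": [0,0,0.001],"angular": [0,0,0]},
    {"claw": 255,"dp": [0,0,0.0005],"angular": [0,0,0]},
    {"claw": 255,"dp": [0,0,0.0005],"angular": [0,0,0]},
    {"claw": 255,"dp": [0,0,0],"angular": [0,0,0]},
    {"claw": 255,"dp": [0,0,0],"angular": [0,0,0]}
  ]
}}

```text
clock: 4.87
tcp_pos: [0.5792, 0.0966, 0.1408]
orientation: [0.0, 0.77, 0.638, -0.0]
wrist_force: [-1.1, -0.2, 0.1]
finger_gap: -0.0002
```

Emit:
{"method": "play_rows", "body": {
  "steps": [
    {"claw": 255,"dp": [0,0,0.0005],"angular": [0,0,0]},
    {"claw": 255,"dp": [0,0,0],"angular": [0,0,0]},
    {"claw": 255,"dp": [0,0,0.0005],"angular": [0,0,0]},
    {"claw": 255,"dp": [0,0,0],"angular": [0,0,0]},
    {"claw": 255,"dp": [0,0,0],"angular": [0,0,0]},
    {"claw": 255,"dp": [0,0,0],"angular": [0,0,0]},
    {"claw": 255,"dp": [0,0,0],"angular": [0,0,0]},
    {"claw": 255,"dp": [0,0,0],"angular": [0,0,0]}
  ]
}}

```text
clock: 5.53
tcp_pos: [0.5792, 0.0966, 0.1399]
orientation: [0.0, 0.77, 0.638, 0.0]
wrist_force: [-0.6, 0.7, -0.1]
finger_gap: 0.0002
```

Emit:
{"method": "play_rows", "body": {
  "steps": [
    {"claw": 255,"dp": [0,0,0.0005],"angular": [0,0,0]},
    {"claw": 255,"dp": [0,0,0],"angular": [0,0,0]},
    {"claw": 255,"dp": [0,0,0.0005],"angular": [0,0,0]},
    {"claw": 255,"dp": [0,0,0],"angular": [0,0,0]},
    {"claw": 255,"dp": [0,0,0],"angular": [0,0,0]},
    {"claw": 255,"dp": [0,0,0],"angular": [0,0,0]},
    {"claw": 255,"dp": [0,0,0],"angular": [0,0,0]},
    {"claw": 255,"dp": [0,0,0],"angular": [0,0,0]}
  ]
}}

```text
clock: 6.2
tcp_pos: [0.5792, 0.0966, 0.1389]
orientation: [0.0, 0.77, 0.638, 0.0]
wrist_force: [-0.4, 0.1, 2.3]
finger_gap: -0.0
```

Emit:
{"method": "play_rows", "body": {
  "steps": [
    {"claw": 255,"dp": [0,0,0.0005],"angular": [0,0,0]},
    {"claw": 255,"dp": [0,0,0],"angular": [0,0,0]},
    {"claw": 255,"dp": [-0.001,0,0],"angular": [0,0,0]},
    {"claw": 255,"dp": [-0.002,0,0],"angular": [0,0,0]},
    {"claw": 255,"dp": [-0.003,0,0],"angular": [0,0,0]},
    {"claw": 255,"dp": [-0.004,0,0],"angular": [0,0,0]},
    {"claw": 255,"dp": [-0.005,0,0],"angular": [0,0,0]},
    {"claw": 255,"dp": [-0.005,0,0],"angular": [0,0,0]}
  ]
}}

```text
clock: 6.87
tcp_pos: [0.5754, 0.0765, 0.1384]
orientation: [0.0, 0.77, 0.638, 0.0]
wrist_force: [1.0, 2.9, 3.6]
finger_gap: -0.0001
```

Emit:
{"method": "play_rows", "body": {
  "steps": [
    {"claw": 255,"dp": [-0.005,0,-0.0003],"angular": [0,0,0]},
    {"claw": 255,"dp": [-0.005,0,0],"angular": [0,0,0]},
    {"claw": 255,"dp": [-0.005,0,0],"angular": [0,0,0]},
    {"claw": 255,"dp": [-0.005,0,0],"angular": [0,0,0]},
    {"claw": 255,"dp": [-0.005,0,0],"angular": [0,0,0]},
    {"claw": 255,"dp": [-0.005,0,0],"angular": [0,0,0]},
    {"claw": 255,"dp": [-0.005,0,0],"angular": [0,0,0]},
    {"claw": 255,"dp": [-0.005,0,0],"angular": [0,0,0]}
  ]
}}

```text
clock: 7.53
tcp_pos: [0.5679, 0.0372, 0.1386]
orientation: [0.0, 0.77, 0.638, -0.0]
wrist_force: [-0.0, 2.3, 2.6]
finger_gap: -0.0002
```

Emit:
{"method": "play_rows", "body": {
  "steps": [
    {"claw": 255,"dp": [-0.005,0,0],"angular": [0,0,0]},
    {"claw": 255,"dp": [-0.005,0,0],"angular": [0,0,0]},
    {"claw": 255,"dp": [-0.005,0,0],"angular": [0,0,0]},
    {"claw": 255,"dp": [-0.005,0,0],"angular": [0,0,0]},
    {"claw": 255,"dp": [-0.005,0,0],"angular": [0,0,0]},
    {"claw": 255,"dp": [-0.005,0,0],"angular": [0,0,0]},
    {"claw": 255,"dp": [-0.005,0,0],"angular": [0,0,0]},
    {"claw": 255,"dp": [-0.005,0,0],"angular": [0,0,0]}
  ]
}}

```text
clock: 8.2
tcp_pos: [0.5606, -0.0022, 0.1386]
orientation: [0.0, 0.77, 0.638, -0.0]
wrist_force: [0.5, 1.9, 2.6]
finger_gap: -0.0001
```

Emit:
{"method": "play_rows", "body": {
  "steps": [
    {"claw": 255,"dp": [-0.005,0,0],"angular": [0,0,0]},
    {"claw": 255,"dp": [-0.005,0,0],"angular": [0,0,0]},
    {"claw": 255,"dp": [-0.005,0,0],"angular": [0,0,0]},
    {"claw": 255,"dp": [-0.005,0,0],"angular": [0,0,0]},
    {"claw": 255,"dp": [-0.005,0,0],"angular": [0,0,0]},
    {"claw": 255,"dp": [-0.005,0,0],"angular": [0,0,0]},
    {"claw": 255,"dp": [-0.005,0,0],"angular": [0,0,0]},
    {"claw": 255,"dp": [-0.005,0,0],"angular": [0,0,0]}
  ]
}}

```text
clock: 8.87
tcp_pos: [0.5531, -0.0415, 0.1386]
orientation: [0.0, 0.77, 0.638, -0.0]
wrist_force: [0.9, 2.3, 3.1]
finger_gap: 0.0002
```

Emit:
{"method": "play_rows", "body": {
  "steps": [
    {"claw": 255,"dp": [-0.005,0,0],"angular": [0,0,0]},
    {"claw": 255,"dp": [-0.005,0,0],"angular": [0,0,0]},
    {"claw": 255,"dp": [-0.005,0,0],"angular": [0,0,0]},
    {"claw": 255,"dp": [-0.005,0,0],"angular": [0,0,0]},
    {"claw": 255,"dp": [-0.005,0,0],"angular": [0,0,0]},
    {"claw": 255,"dp": [-0.005,0,0],"angular": [0,0,0]},
    {"claw": 255,"dp": [-0.005,0,0],"angular": [0,0,0]},
    {"claw": 255,"dp": [-0.005,0,0],"angular": [0,0,0]}
  ]
}}

```text
clock: 9.53
tcp_pos: [0.5457, -0.0808, 0.1386]
orientation: [0.0, 0.77, 0.638, -0.0]
wrist_force: [0.6, 2.6, 3.2]
finger_gap: -0.0002
```

Emit:
{"method": "play_rows", "body": {
  "steps": [
    {"claw": 255,"dp": [-0.005,0,0],"angular": [0,0,0]},
    {"claw": 255,"dp": [-0.005,0,0],"angular": [0,0,0]},
    {"claw": 255,"dp": [-0.005,0,0],"angular": [0,0,0]},
    {"claw": 255,"dp": [-0.005,0,0],"angular": [0,0,0]},
    {"claw": 255,"dp": [-0.005,0,0],"angular": [0,0,0]},
    {"claw": 255,"dp": [-0.005,0,0],"angular": [0,0,0]},
    {"claw": 255,"dp": [-0.005,0,0],"angular": [0,0,0]},
    {"claw": 255,"dp": [-0.005,0,0],"angular": [0,0,0]}
  ]
}}

```text
clock: 10.2
tcp_pos: [0.5384, -0.1201, 0.1386]
orientation: [0.0, 0.77, 0.638, -0.0]
wrist_force: [-0.2, 2.6, 3.2]
finger_gap: 0.0002
```

```bash
python3 look.py w2
```

```text
wrist 4642 279 299 0 247 (550.7772216796875, -54.54026794433594) (115.37680053710938, 8.943119049072266) 79.16964721679688 0.1300789516645837
t 10.2 tcp [ 0.53835017 -0.12009102  0.13858907] xyaw 79.3432867267279 z [-2.18204585e-05 -6.23612021e-05 -9.99999998e-01] gap 0.00023925531817665073 F [-0.19425633  2.62648006  3.15183407] q [-3.64994257e-01  3.18554169e-01 -1.99105238e-01  1.05313504e+00
 -6.60418888e-05  1.39179680e+00]
along pct [ -9.97739041  -8.24965873  56.42526459 104.03877904 105.378768  ] lat [-555.66098374 -551.58398695 -547.19500228] lat slope [-2.47049064e-03 -5.51295756e+02]
```

Emit:
{"method": "play_rows", "body": {
  "steps": [
    {"claw": 255,"dp": [-0.005,0,0],"angular": [0,0,0]},
    {"claw": 255,"dp": [-0.005,0,0],"angular": [0,0,0]},
    {"claw": 255,"dp": [-0.005,0,0],"angular": [0,0,0]},
    {"claw": 255,"dp": [-0.005,0,0],"angular": [0,0,0]},
    {"claw": 255,"dp": [-0.005,0,0],"angular": [0,0,0]},
    {"claw": 255,"dp": [-0.005,0,0],"angular": [0,0,0]},
    {"claw": 255,"dp": [-0.004,0,0],"angular": [0,0,0]},
    {"claw": 255,"dp": [-0.003,0,0],"angular": [0,0,0]}
  ]
}}

```text
clock: 10.92
tcp_pos: [0.5315, -0.1566, 0.1386]
orientation: [0.0, 0.77, 0.638, -0.0]
wrist_force: [0.4, 2.3, 3.2]
finger_gap: -0.0001
```

```bash
python3 - <<'E'
from h import *
im,d=env.read_camera('side'); o=np.load('side.npz')
for n,i,dd in(('old',o['im'],o['d']),('new',im,d)):
    m=cv2.inRange(cv2.cvtColor(i,cv2.COLOR_RGB2HSV),(40,90,40),(90,255,255)); m[:150]=0; m[270:]=0; m[dd<=0]=0
    ys,xs=np.nonzero(m); p=pts('side',dd,np.c_[xs,ys])*1000; p=p[abs(p[:,2]-132)<12]; t=p[:,:2]@[.18395,.98294]
    r=cv2.inRange(cv2.cvtColor(i,cv2.COLOR_RGB2HSV),(0,150,80),(6,255,255)); r[:160]=0;r[210:]=0;r[:,:260]=0;r[:,310:]=0
    y2,x2=np.nonzero(r)
    print(n,ys.min(),ys.max(),t.min(),t.max(),'red',len(x2),x2.mean(),y2.mean())
save('pics/s3.png',cv2.resize(im[130:280,210:360],(600,600),interpolation=cv2.INTER_CUBIC))
s=env.get_state();print(s['clock'],s['tcp_pos'],s['wrist_force'])
E
```

```text
old 173 246 -62.44165988722106 202.55351765821308 red 33 282.7878787878788 183.36363636363637
new 225 248 -60.46112452169413 -4.954289897953932 red 0 nan nan
10.9667 [ 0.53145057 -0.15694883  0.13857941] [-0.15030893 -0.06664091  2.283495  ]<stdin>:8: RuntimeWarning: Mean of empty slice.
  ret = ret.dtype.type(ret / rcount)
```

View pics/s3.png

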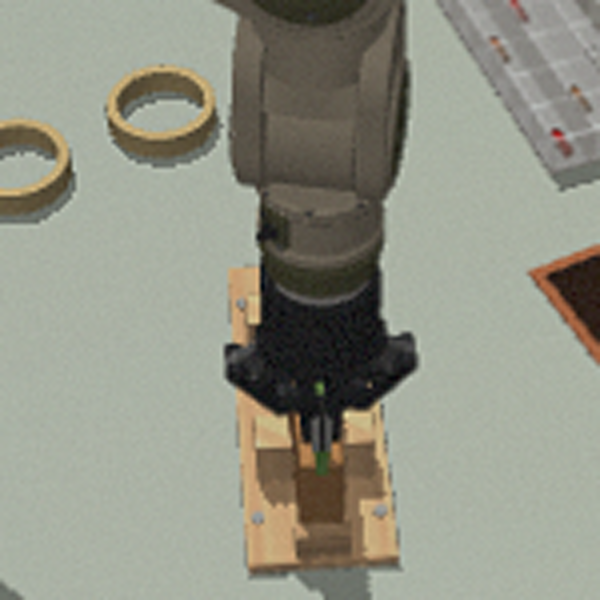

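The crop shows the tips on the plain end at about (320,440), with a sliver of green end face below at (322,462). The rest and handle look unmoved. A few more mm takes the tips past the end, then I lift.

Emit:
{"method": "play_rows", "body": {
  "steps": [
    {"claw": 255,"dp": [-0.003,0,0],"angular": [0,0,0]},
    {"claw": 255,"dp": [-0.003,0,0],"angular": [0,0,0]},
    {"claw": 255,"dp": [-0.002,0,0],"angular": [0,0,0]},
    {"claw": 255,"dp": [0,0,0],"angular": [0,0,0]},
    {"claw": 255,"dp": [0,0,-0.002],"angular": [0,0,0]},
    {"claw": 255,"dp": [0,0,-0.004],"angular": [0,0,0]},
    {"claw": 255,"dp": [0,0,-0.008],"angular": [0,0,0]},
    {"claw": 255,"dp": [0,0,-0.015],"angular": [0,0,0]}
  ]
}}

```text
clock: 11.63
tcp_pos: [0.5289, -0.1634, 0.1666]
orientation: [-0.002, 0.77, 0.638, -0.001]
wrist_force: [0.3, -0.3, -0.1]
finger_gap: -0.0004
```

Emit:
{"method": "play_rows", "body": {
  "steps": [
    {"claw": 255,"dp": [0,0,-0.02],"angular": [0,0,0]},
    {"claw": 255,"dp": [0,0,-0.02],"angular": [0,0,0]},
    {"claw": 255,"dp": [0,0,-0.02],"angular": [0,0,0]},
    {"claw": 255,"dp": [0,0,-0.02],"angular": [0,0,0]},
    {"claw": 255,"dp": [0,0,-0.02],"angular": [0,0,0]},
    {"claw": 255,"dp": [0,0,-0.02],"angular": [0,0,0]},
    {"claw": 255,"dp": [0,0,-0.01],"angular": [0,0,0]},
    {"claw": 255,"dp": [0,0,0],"angular": [0,0,0]}
  ]
}}

```text
clock: 12.3
tcp_pos: [0.5311, -0.1643, 0.3005]
orientation: [0.002, 0.77, 0.638, 0.001]
wrist_force: [0.4, 0.3, 0.5]
finger_gap: 0.0003
```

Emit:
{"method": "play_rows", "body": {
  "steps": [
    {"claw": 255,"dp": [-0.01,-0.02,0],"angular": [0,0,0]},
    {"claw": 255,"dp": [-0.01,-0.025,0],"angular": [0,0,0]},
    {"claw": 255,"dp": [-0.01,-0.025,0],"angular": [0,0,0]},
    {"claw": 255,"dp": [-0.01,-0.025,0],"angular": [0,0,0]},
    {"claw": 255,"dp": [-0.01,-0.02,0],"angular": [0,0,0]},
    {"claw": 255,"dp": [0,-0.01,0],"angular": [0,0,0]},
    {"claw": 255,"dp": [0,0,0],"angular": [0,0,0]},
    {"claw": 255,"dp": [0,0,0],"angular": [0,0,0]}
  ]
}}

```text
clock: 12.97
tcp_pos: [0.3981, -0.1897, 0.2972]
orientation: [0.0, 0.77, 0.638, 0.0]
wrist_force: [0.5, -0.2, -0.3]
finger_gap: -0.0002
```

```bash
python3 - <<'E'
from h import *
for n in('top','side'):
  im,d=env.read_camera(n); o=np.load(n+'.npz'); save(f'pics/{n}_end.png',im)
  for k,i,dd in(('old',o['im'],o['d']),('new',im,d)):
    h=cv2.cvtColor(i,cv2.COLOR_RGB2HSV); m=cv2.inRange(h,(40,90,40),(90,255,255)); m[dd<=0]=0
    ys,xs=np.nonzero(m); p=pts(n,dd,np.c_[xs,ys])*1000; p=p[abs(p[:,2]-132)<12]; t=p[:,:2]@[.18395,.98294]
    print(n,k,len(p),np.percentile(t,[0,2,98,100]).round(1),np.median(p[:,:2]@[-.98294,.18395]))
s=env.get_state();print(s['clock'],s['tcp_pos'],s['wrist_force'])
E
```

```text
top old 310 [-55.4 -50.4 197.5 200.9] -550.3640953295139
top new 316 [-55.6 -50.3 197.1 201.4] -550.2722867176922
side old 224 [-62.4 -59.4 195.4 202.6] -550.733569231984
side new 222 [-60.1 -57.9 193.7 200.6] -550.7499301683538
13.0667 [ 0.39891716 -0.18979945  0.29728429] [ 0.31727417 -0.02814176  0.08758527]
```

View pics/side_end.png

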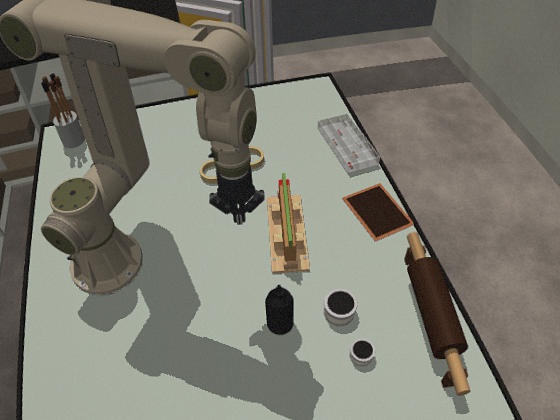

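The squeegee stands where it was, and the bottle, tins and tape rolls haven't moved. The arm is clear, with the gripper at about (237,205). Handing in.

```bash
python3 -c "
from workcell import env
print(env.hand_in())"
```

```text
the job is handed in; nothing more can be done
None
```

I ran the closed fingertips along the whole top edge of the blade, from the red-taped end to the plain end, then lifted clear and handed the job in at about 13 s. I aimed to start about 1.5 mm outside the red end and finish about 3 mm past the plain end. The force read about 2.3–3.6 N down and 2–3 N of drag.

- **Squeegee:** the top camera puts the blade within 0.5 mm of where it started. The side camera reads about 2 mm different along its length. That is within its noise, and the shift is towards the plain end at the red end but away from it at the plain end, so I don't take it as sliding.
- **Other things:** in the last side picture the bottle, ink tins and tape rolls look unmoved, though I judged this by eye. The wrist force was back to about zero.
- **Not checked:** I read the force only between moves, so any brief peak in between was not seen.

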